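Hold the recessed reset of the tripped lane

TASK

One of the three bottles on the cap check station has come through open, with neither cap nor pump, and has tripped its lane. Take the reset pin out of its stand, reach its rod through the reset hole straight in front of that open bottle, and press the recessed button fully down; finish while still gripping the pin and holding the button down. Leave the bottles, the other lanes' buttons and the things standing around alone.

Things in the scene. Friction and masses are not known exactly. Their poses are not given: they have to be found in the camera images.
- station: Fixed white cap check station, 175 x 290 mm (x, y), three lanes 85 mm apart, turned up to 0.3 rad. Front (-x) half: ledge 60 mm high with a reset hole per lane. Rear half: deck 15 mm high with a bottle nest per lane (49 mm wide, 12 mm high), its centre 90 mm straight behind (+x) that lane's hole centre, and two fins, tops 41 mm above the table. Origin: footprint centre, table height.
- pin_stand: White plastic stand, fixed: block 60 x 60 x 90 mm high on a 76 mm square foot, with a vertical 12 mm hole through its middle in which the reset pin stands. Origin: centre of the footprint at table height.
- pin_handle (a point): Middle of the loose 60 g reset pin's round dark grey handle, 16 mm thick, 75 mm long. Below the handle: guard disc 27 mm wide, 5 mm thick; then a steel rod 8 mm thick, 85 mm long. Pin z points from tip to handle. At the start the pin stands upright in the stand, disc on the stand's top, rod down in its hole; this point is then 132.5 mm above the table.
- pin_tip (a point): Lower end of the reset pin's steel rod (8 mm diameter), on the pin's axis 127.5 mm below the middle of the handle.
- open_bottle_mid (a point): Middle (36 mm up) of the small serum bottle that stands open, with neither cap nor pump: 39 mm diameter, 72 mm high, loose in one of the three nests. It marks the lane that has tripped.
- capped_bottle_mid (a point): Middle (57 mm up) of the serum bottle closed with a tall cap: 41 mm diameter, 114 mm high, loose in another nest.
- pump_bottle_mid (a point): Middle (50 mm up) of the serum bottle closed with a pump: 41 mm diameter, 101 mm high, loose in the remaining nest.
- hole_1 (a point): Centre of the mouth of the reset hole of the left (station +y) lane, in the ledge's top face: round, 16 mm diameter, vertical, 60 mm above the table. The button's flat top (20 mm diameter) lies 14 mm below this point, beneath the 10 mm thick plate.
- reset_1 (a joint): Travel of the recessed reset button of the left (station +y) lane (m): 0 released, 0.006 fully down at its hard stop. Springs back; pressing it starts at about 1.5 N and takes 4.5 N fully down.
- hole_2 (a point): Centre of the mouth of the reset hole of the middle lane, in the ledge's top face: round, 16 mm diameter, vertical, 60 mm above the table. The button's flat top (20 mm diameter) lies 14 mm below this point, beneath the 10 mm thick plate.
- reset_2 (a joint): Travel of the recessed reset button of the middle lane (m): 0 released, 0.006 fully down at its hard stop. Springs back; pressing it starts at about 1.5 N and takes 4.5 N fully down.
- hole_3 (a point): Centre of the mouth of the reset hole of the right (station -y) lane, in the ledge's top face: round, 16 mm diameter, vertical, 60 mm above the table. The button's flat top (20 mm diameter) lies 14 mm below this point, beneath the 10 mm thick plate.
- reset_3 (a joint): Travel of the recessed reset button of the right (station -y) lane (m): 0 released, 0.006 fully down at its hard stop. Springs back; pressing it starts at about 1.5 N and takes 4.5 N fully down.
- fill_gauge: Bystander: fill-height gauge, upright plate on a foot, 32 x 50 x 83 mm. Origin: centre of its underside.
- tamper: Bystander: white nylon tamper standing upright, 42 mm diameter, 110 mm high. Origin: centre of its underside.
- overcap_a: Bystander: loose overcap, 24 mm diameter, 36 mm high. Origin: centre of its underside.
- overcap_b: Bystander: second loose overcap, 24 mm diameter, 36 mm high. Origin: centre of its underside.
Mind the look-alikes: they are no part of the job. What is shaped like the part that bears pin_handle but pink or yellow is not meant.

How it is judged:
On the way, in this order (a step that is already met when the one before it is completed fails the run):
1. the reset pin is drawn up out of its stand (height (world z) of pin_tip above 0.095 m), for 0.1 s.
2. the pin's tip is inside the reset hole in front of the open bottle (((horizontal distance between open_bottle_mid and hole_1 below 0.11 m and z of pin_tip in the frame of hole_1 below -0.004 m and horizontal distance between pin_tip and hole_1 below 0.01 m) or (horizontal distance between open_bottle_mid and hole_2 below 0.11 m and z of pin_tip in the frame of hole_2 below -0.004 m and horizontal distance between pin_tip and hole_2 below 0.01 m) or (horizontal distance between open_bottle_mid and hole_3 below 0.11 m and z of pin_tip in the frame of hole_3 below -0.004 m and horizontal distance between pin_tip and hole_3 below 0.01 m))), for 0.1 s.
At the end, for the whole second after the job is handed in: Through the last second the gripper still grips the pin, and the pin's rod, through the reset hole in front of the open bottle (tip within 10 mm of the hole's axis, pin within 0.3 rad of upright), holds that lane's button at least 5 of its 6 mm down with more than 1.5 N (((horizontal distance between open_bottle_mid and hole_1 below 0.11 m and value of joint reset_1 above 0.005 m and contact force between pin and reset_1 above 1.5 N and horizontal distance between pin_tip and hole_1 below 0.01 m and z of pin_tip in the frame of hole_1 below -0.016 m) or (horizontal distance between open_bottle_mid and hole_2 below 0.11 m and value of joint reset_2 above 0.005 m and contact force between pin and reset_2 above 1.5 N and horizontal distance between pin_tip and hole_2 below 0.01 m and z of pin_tip in the frame of hole_2 below -0.016 m) or (horizontal distance between open_bottle_mid and hole_3 below 0.11 m and value of joint reset_3 above 0.005 m and contact force between pin and reset_3 above 1.5 N and horizontal distance between pin_tip and hole_3 below 0.01 m and z of pin_tip in the frame of hole_3 below -0.016 m)) and contact force between the fingers and pin above 1 N and angle between pin_tip's own z axis and vertical below 0.3 rad and contact force between pin and pin_stand below 0.1 N); the arm keeps its last pose, push and grip.
It fails at once if the reset button of a lane whose bottle is closed is pressed ((not (horizontal distance between open_bottle_mid and hole_1 below 0.11 m) and value of joint reset_1 above 0.002 m) or (not (horizontal distance between open_bottle_mid and hole_2 below 0.11 m) and value of joint reset_2 above 0.002 m) or (not (horizontal distance between open_bottle_mid and hole_3 below 0.11 m) and value of joint reset_3 above 0.002 m)).
It fails at once if a reset button is pressed with something other than the pin (contact force between any of the arm, the fingers and reset_1 above 0.5 N or contact force between any of the arm, the fingers and reset_2 above 0.5 N or contact force between any of the arm, the fingers and reset_3 above 0.5 N).
It fails at once if a bottle or a bystander is moved by more than 15 mm (distance of any of open_bottle_mid, capped_bottle_mid, pump_bottle_mid, fill_gauge, tamper, overcap_a, overcap_b from where it was at the start of the episode above 0.015 m).
It also fails if it takes over 38 s, if anything falls off the work surface, if the arm or the gripper's body presses on something with over 40 N, if the wrist force passes 120 N, or if a joint passes its speed limit or range.

ROBOT

A 6-joint arm with a two-finger parallel gripper is mounted at the origin on the work surface; the furniture and walls round the work are solid. World frame = base frame: x ahead of the robot, y to its left, z up, the work surface at z = 0. Lengths are in m, angles in rad, forces in N, time in s.
With the tool pointing down it reaches from about 0.3 to 0.95 m from the base axis. Payload 3.1 kg.
Tool frame: the origin (TCP) lies on the centre line of the jaws, within the pads' length; the fingertips stand 22 mm ahead of it and the grasp point (between the pads) lies 3 mm ahead of it (tips_ahead is the distance from the TCP to the fingertips, in m); z points along the fingers, x is the direction in which the jaws open and shut, and the axes are right-handed (so a half turn about z gives the same grasp; the last joint's range is limited). The gripper opens to 85 mm and grips with 20 to 120 N. Pads are 22 mm wide; open, the fingers measure 114 mm over their backs; the gripper's body (76 mm by 85 mm) begins 54 mm behind the grasp point. The pads swing forward as they close: fully open they stand 13 mm farther back than shut.
Start: joints at [1.237, 0.308, 1.634, -0, 1.2, -0.07], TCP at [0.163, 0.603, 0.253] pointing down, gripper open.
Joint ranges: [-3.06, 3.06], [-0.79, 1.96], [0.05, 2.63], [-1.19, 4.34], [0.05, 2.64], [-2.94, 2.94]. Speed limits (rad/s): [2.79, 2.79, 3.14, 3.14, 3.14, 3.14].

INTERFACE

Orientations are given as [roll, pitch, yaw] about the fixed x, y, z axes, in that order (R = Rz(yaw) Ry(pitch) Rx(roll)).
In Python, from bench import * gives the robot as it stands.
- The arm moves only by the tool drive_tool, never from a script. Its argument "rows" is a list of rows, each an object with "claw": the opening in per cent of the stroke, from 0 (shut) to 100 (fully open); "xyz": the shift along the world's x, y, z in cm, a list of three; "turn": the turn about the world's z in rad. A call has 1 to 12 rows; each row shifts and turns the commanded pose from where the row before left it; what a row does not reach is not made up. A row lasts 1/8 s, in which the tool goes at most 62.5 mm and 10.7 degrees, less where a joint would pass 70% of its speed; a pose out of reach is approached as far as the arm can. A call with a gripper value outside its range is refused whole. The fingers move at their own pace and stop on an object; "force" is the grip in N (left out, the last holds). Time passes only in rows, so rows that do not move let the fingers close. It gives the time, the measured TCP pose, the force and the opening at its end, in the units of the state.
- get_obs(): the state, without advancing time (a new reading comes with each control period).
- camera(name): name is "scene" or "top"; returns a dict with "img" (480x640x3 uint8, red, green, blue), "fx", "fy", "cx", "cy" (pixels), "world_from_camera" (4x4, takes a point from camera to world coordinates). Camera axes: x right, y up, looking along -z (the intrinsics and any distortion apply to the point x, -y, -z); pixel columns grow to the right and rows downward; lengths in m; the calibration is good to about 2 mm. A picture is of the moment at which its call begins. There is no depth.
- finish_job(): hands the job in, once; it reports no verdict.
Trained networks look in a picture, given as the dict that the camera call returned (one of the last four; its "shot" number tells which), for a name from the list of things; names that differ only in an ending like _2 or _b are one class to them, and where a whole thing is asked for, a point or a joint stands for the part that bears it (a point fixed in the world has none). Each returns a list of dicts, best first, with "score" (0 to 1); they miss things now and then, are a little off and sometimes report something else, mostly with a low value. They report only what shows in the picture. A call takes as long as a camera call. They do not tell look-alikes from the thing itself.
- search_frame(picture, thing): "extent" ([left, top, width, height] in pixels, round what is visible of it).
- regions_of(picture, thing): "region" (480x640 bool, what is visible of it) and "extent" ([left, top, width, height] in pixels, round what is visible of it).
- place_of(picture, thing): "point" ([column, row] in pixels: a listed point, or the origin of a listed thing).
The state is a dict: "time_s": time; "joint_pos": joint angles; "dq": joint speeds; "joint_efforts": joint torques, N m; "tcp_pos": TCP position; "tool_rot": TCP orientation; "force": force on the tool from outside, world axes, zero at the start; "ft_torque": the same for the moment, N m; "grip_width": finger opening in m.
Only numpy, scipy, OpenCV 4.12 (cv2) and the standard library are available. Lean on these libraries where they do the work, as an engineer would, in place of code of your own. Each camera call takes 0.05 s, during which the arm holds its last target.

## Working session

There is one attempt and no reset: what is moved stays moved. The work goes in short steps, Python scripts to look and compute and a tool call to move; the robot and the scene stay as the last step left them, time stands still between calls to the robot, and variables do not carry over. Pictures are saved under pics/ and viewed, and the job is handed in when it is done.

Besides the shell and the picture viewer there is one more tool, called after "Request:" by a JSON object that holds its "api" and its "payload". drive_tool: Moves the arm, as the interface text tells. Its arguments: {"type":"object","properties":{"rows":{"type":"array","items":{"type":"object","properties":{"claw":{"type":"number"},"xyz":{"type":"array","items":{"type":"number"}},"turn":{"type":"number"}}}},"force":{"type":"number"}},"required":["rows"]}

```bash
mkdir -p pics; ls
cat > h.py <<'E'
from bench import *
import numpy as np, cv2, pickle
def ray(c,p):
    x=(p[0]-c["cx"])/c["fx"]; y=(p[1]-c["cy"])/c["fy"]
    T=np.array(c["world_from_camera"]); d=T[:3,:3]@np.array([x,-y,-1.]); return T[:3,3],d
def atz(c,p,z):
    o,d=ray(c,p); return o+d*(z-o[2])/d[2]
def proj(c,P):
    T=np.linalg.inv(np.array(c["world_from_camera"])); q=T[:3,:3]@np.array(P)+T[:3,3]
    return np.array([c["cx"]+c["fx"]*q[0]/-q[2], c["cy"]-c["fy"]*q[1]/-q[2]])
def tri(c1,p1,c2,p2):
    o1,d1=ray(c1,p1);o2,d2=ray(c2,p2);A=np.stack([d1,-d2],1);s=np.linalg.lstsq(A,o2-o1,rcond=None)[0]
    a=o1+d1*s[0];b=o2+d2*s[1];return (a+b)/2,np.linalg.norm(a-b)
E
python3 - <<'E'
from h import *
cs={}
for n in("scene","top"):
    c=camera(n);cs[n]=c;cv2.imwrite(f"pics/{n}0.png",c["img"][:,:,::-1]);print(n,[k for k in c],np.round(c["world_from_camera"],3).tolist(),c["fx"])
    for t in "station pin_stand pin_handle open_bottle_mid capped_bottle_mid pump_bottle_mid hole_1 hole_2 fill_gauge tamper overcap_a".split():
        try:print(t,[(np.round(r["point"],1).tolist(),round(r["score"],2)) for r in place_of(c,t)][:5])
        except Exception as e:print(t,e)
pickle.dump(cs,open("c0.pkl","wb"))
print(get_obs())
E
```

```text
pics
scene ['img', 'fx', 'fy', 'cx', 'cy', 'world_from_camera', 'shot'] [[0.626, 0.545, -0.559, -0.227], [-0.78, 0.443, -0.442, -0.473], [0.006, 0.712, 0.702, 1.003], [0.0, 0.0, 0.0, 1.0]] 604.5378661824774
station [([367.5, 291.1], 0.74), ([223.5, 240.5], 0.7)]
pin_stand [([222.9, 240.2], 0.89)]
pin_handle [([190.7, 177.3], 0.87), ([251.0, 178.3], 0.83), ([219.0, 192.8], 0.53)]
open_bottle_mid [([377.5, 264.7], 0.86), ([367.5, 294.6], 0.32)]
capped_bottle_mid [([345.4, 245.2], 0.72)]
pump_bottle_mid [([410.5, 273.4], 0.95)]
hole_1 [([355.5, 286.8], 0.84), ([393.5, 304.2], 0.78), ([320.7, 271.6], 0.69)]
hole_2 [([355.5, 286.8], 0.84), ([393.5, 304.2], 0.78), ([320.7, 271.6], 0.69)]
fill_gauge [([305.7, 212.5], 0.67), ([410.7, 272.7], 0.35), ([358.0, 285.5], 0.31)]
tamper [([254.1, 176.6], 0.56)]
overcap_a [([212.5, 291.0], 0.58), ([236.6, 287.7], 0.53)]
top ['img', 'fx', 'fy', 'cx', 'cy', 'world_from_camera', 'shot'] [[-0.005, 0.997, -0.083, 0.377], [-1.0, -0.006, -0.008, 0.113], [-0.008, 0.083, 0.997, 1.393], [0.0, 0.0, 0.0, 1.0]] 612.0890549132807
station [([400.3, 214.2], 0.77)]
p
[... 491 characters left out ...]
.62)]
overcap_a [([302.8, 291.4], 0.52)]
{'time_s': 1.2, 'joint_pos': array([ 1.23727424e+00,  3.08107944e-01,  1.63380904e+00, -2.13544606e-05,
        1.19969850e+00, -6.96855086e-02]), 'dq': array([-0.00012102, -0.00125248, -0.00113108, -0.00169978,  0.00349257,
        0.00088523]), 'joint_efforts': array([ 5.04206619e-04, -4.15288246e+01, -2.77084708e+01, -9.20424577e-05,
        8.80166572e-04, -7.89402804e-06]), 'tcp_pos': array([0.16301494, 0.60336717, 0.25326275]), 'tool_rot': array([3.14157439e+00, 2.41664830e-05, 1.30696749e+00]), 'force': array([-0.4369753 , -0.30469574,  1.22409968]), 'ft_torque': array([ 0.03573074, -0.00281658, -0.02385097]), 'grip_width': 0.08548716490833537}
```

View pics/scene0.png

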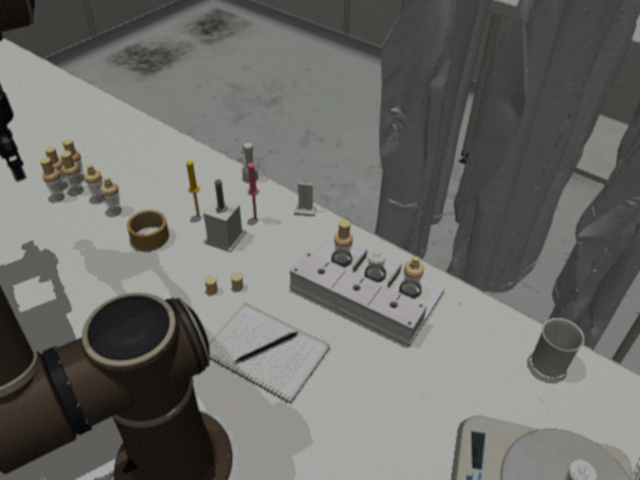

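View pics/top0.png

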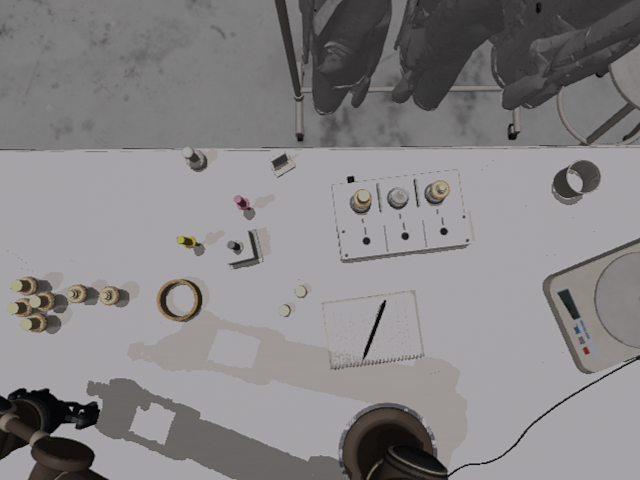

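```bash
python3 - <<'E'
from h import *
cs=pickle.load(open("c0.pkl","rb"));s,t=cs["scene"],cs["top"]
def T(n,a,b):print(n,*[np.round(v,4) for v in tri(s,a,t,b)])
T("grey",(219,192.8),(233.2,242.6));T("yellow",(190.7,177.3),(186.6,244.8));T("pink",(251,178.3),(237.9,201.5))
T("h1",(320.7,271.6),(366.2,244));T("h2",(355.5,286.8),(403.6,236.8));T("h3",(393.5,304.2),(444.2,230.3))
T("open",(377.5,264.7),(400.6,193.5));T("cap",(345.4,245.2),(364,199.8));T("pump",(410.5,273.4),(434.3,190.8))
T("tamper",(249,180),(198.7,158.1))
for p in[(366.2,244),(403.6,236.8),(444.2,230.3)]:print("top60",np.round(atz(t,p,.06),4))
for p in[(320.7,271.6),(355.5,286.8),(393.5,304.2)]:print("sc60",np.round(atz(s,p,.06),4))
print("grey",np.round(atz(s,(219,192.8),.1325),4),np.round(atz(t,(233.2,242.6),.1325),4))
def z(c,x,y,w,h,f,n):cv2.imwrite(n,cv2.resize(c["img"][y:y+h,x:x+w,::-1],None,fx=f,fy=f,interpolation=cv2.INTER_CUBIC))
z(s,160,150,130,110,6,"pics/z1.png");z(s,280,210,170,130,4.5,"pics/z2.png");z(t,170,140,130,140,4.2,"pics/z3.png");z(t,320,160,160,110,5,"pics/z4.png")
E
python3 -c "
import cv2,numpy as np
a=[cv2.resize(cv2.imread(f'pics/z{i}.png'),(400,300)) for i in(1,2,3,4)]
cv2.imwrite('pics/zz.png',np.vstack([np.hstack(a[:2]),np.hstack(a[2:])]))"
```

```text
grey [0.4574 0.3233 0.1351] 0.0036
yellow [0.456  0.4179 0.132 ] 0.003
pink [0.5461 0.3135 0.1259] 0.0025
h1 [0.4601 0.0426 0.0665] 0.0051
h2 [ 0.4747 -0.0382  0.0636] 0.0029
h3 [ 0.4872 -0.1253  0.0628] 0.0009
open [ 0.5703 -0.0328  0.0477] 0.0024
cap [0.5558 0.0473 0.0677] 0.0029
pump [ 0.5752 -0.107   0.0662] 0.0041
tamper [ 0.6627  0.4317 -0.0114] 0.0091
top60 [0.4588 0.0442 0.06  ]
top60 [ 0.4741 -0.0375  0.06  ]
top60 [ 0.4877 -0.1262  0.06  ]
sc60 [0.4668 0.0444 0.06  ]
sc60 [ 0.4785 -0.0376  0.06  ]
sc60 [ 0.489 -0.124  0.06 ]
grey [0.4582 0.3271 0.1325] [0.4589 0.3225 0.1325]
```

View pics/zz.png

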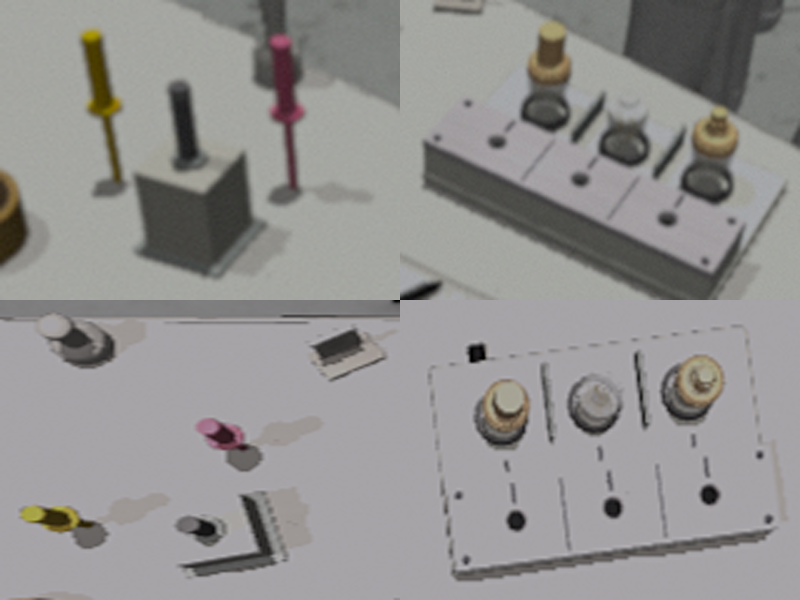

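The middle bottle (scene ~377,265; top ~400,194) is open: the left one is capped and the right one has a pump. The dark grey pin is in the stand at scene (219,193), top (233,243), with the yellow and pink look-alikes either side. First I move above the pin.

Request:
{"api": "drive_tool", "payload": {"rows": [{"xyz": [2.95, -2.8, 0], "turn": -0.052}, {"xyz": [2.95, -2.8, 0], "turn": -0.052}, {"xyz": [2.95, -2.8, 0], "turn": -0.052}, {"xyz": [2.95, -2.8, 0], "turn": -0.052}, {"xyz": [2.95, -2.8, 0], "turn": -0.052}, {"xyz": [2.95, -2.8, 0], "turn": -0.052}, {"xyz": [2.95, -2.8, 0], "turn": -0.052}, {"xyz": [2.95, -2.8, 0], "turn": -0.052}, {"xyz": [2.95, -2.8, 0], "turn": -0.052}, {"xyz": [2.95, -2.7, 0], "turn": -0.052}, {"claw": 100}, {"claw": 100}]}}

```text
invalid input at $.rows[0]: expected keys claw, xyz, turn
```

Run:
```python
from h import *
cs={}
for n in("scene","top"):
    c=camera(n);cs[n]=c
    for t in ("hole_2","pin_handle","pin_stand"):
        print(n,t,[(np.round(r["point"],1).tolist(),round(r["score"],2)) for r in place_of(c,t)][:5])
    q=c["img"]; p=proj(c,[.4585,.3245,.1325]).astype(int)
    cv2.imwrite(f"pics/a_{n}.png",cv2.resize(q[max(0,p[1]-70):p[1]+70,max(0,p[0]-70):p[0]+70,::-1],(560,560),interpolation=2))
    # dark centroid of holes
    g=cv2.cvtColor(q,cv2.COLOR_RGB2GRAY).astype(float)
    for P in([.459,.044,.06],[.475,-.038,.06],[.488,-.125,.06]):
        u=np.round(proj(c,P)).astype(int);w=g[u[1]-8:u[1]+9,u[0]-8:u[0]+9];b=np.median(w);m=np.clip(b-25-w,0,None)
        yy,xx=np.mgrid[-8:9,-8:9];nlab,lab,st,ce=cv2.connectedComponentsWithStats((m>0).astype(np.uint8));k=1+np.argmax(st[1:,4]);m=m*(lab==k)
        pt=(u[0]+(xx*m).sum()/m.sum(),u[1]+(yy*m).sum()/m.sum());print(n,np.round(pt,2),st[k,4],np.round(atz(c,pt,.06),4))
pickle.dump(cs,open("c1.pkl","wb"));o=get_obs();print(o["time_s"],o["tcp_pos"],o["tool_rot"])
```

```text
scene hole_2 [([359.8, 284.1], 0.96), ([390.5, 302.7], 0.96), ([322.0, 273.7], 0.62)]
scene pin_handle [([191.5, 173.2], 0.92), ([248.4, 175.4], 0.77), ([218.5, 192.6], 0.75)]
scene pin_stand [([223.6, 239.1], 0.66)]
scene [320.88 271.24] 45 [0.4678 0.0448 0.06  ]
scene [356.15 287.53] 46 [ 0.4777 -0.0398  0.06  ]
scene [393.24 304.66] 52 [ 0.4876 -0.1242  0.06  ]
top hole_2 [([365.6, 241.3], 0.73), ([443.9, 229.7], 0.58)]
top pin_handle [([240.1, 199.0], 0.72), ([234.9, 247.2], 0.71), ([188.9, 243.5], 0.65)]
top pin_stand [([244.4, 249.6], 0.81)]
top [366.05 240.53] 58 [0.4664 0.0445 0.06  ]
top [404.75 235.76] 55 [ 0.4763 -0.04    0.06  ]
top [443.38 231.02] 56 [ 0.4862 -0.1244  0.06  ]
1.6 [0.16298767 0.60338168 0.25327807] [-3.14156861e+00  4.04055594e-06  1.30698004e+00]
```

Request:
{"api": "drive_tool", "payload": {"rows": [{"claw": 100, "xyz": [2.95, -2.8, 0], "turn": -0.052}, {"claw": 100, "xyz": [2.95, -2.8, 0], "turn": -0.052}, {"claw": 100, "xyz": [2.95, -2.8, 0], "turn": -0.052}, {"claw": 100, "xyz": [2.95, -2.8, 0], "turn": -0.052}, {"claw": 100, "xyz": [2.95, -2.8, 0], "turn": -0.052}, {"claw": 100, "xyz": [2.95, -2.8, 0], "turn": -0.052}, {"claw": 100, "xyz": [2.95, -2.8, 0], "turn": -0.052}, {"claw": 100, "xyz": [2.95, -2.8, 0], "turn": -0.052}, {"claw": 100, "xyz": [2.95, -2.8, 0], "turn": -0.052}, {"claw": 100, "xyz": [2.95, -2.7, 0], "turn": -0.052}, {"claw": 100, "xyz": [0, 0, 0], "turn": 0}]}}

```text
time_s: 2.98
tcp_pos: [0.4599, 0.3227, 0.2534]
tool_rot: [3.141, -0.001, 0.783]
force: [-0.1, -0.1, -0.6]
grip_width: 0.0855
```

Run:
```python
from h import *
cs=pickle.load(open("c1.pkl","rb"))
for n,p,ph in(("scene",(223.6,239.1),(218.5,192.6)),("top",(244.4,249.6),(234.9,247.2))):
    c=cs[n];print(n,"stand0",atz(c,p,0),"handle",atz(c,ph,.1325))
    q=c["img"];u=proj(c,[.4585,.3245,.1325]).astype(int)
    a=cv2.resize(q[u[1]-35:u[1]+35,u[0]-35:u[0]+35,::-1],(700,560),interpolation=2)
    for P in([.4585,.3245,.17],[.4585,.3245,.095]):
        v=proj(c,P);cv2.circle(a,(int((v[0]-u[0]+35.5)*10),int((v[1]-u[1]+35.5)*8)),4,(0,0,255),1)
    cv2.imwrite(f"pics/b_{n}.png",cv2.resize(a,(400,400)))
cv2.imwrite("pics/b.png",np.hstack([cv2.imread("pics/b_scene.png"),cv2.imread("pics/b_top.png")]))
o=get_obs();print(o["time_s"],o["tcp_pos"],o["tool_rot"])
```

```text
scene stand0 [0.44819445 0.32009012 0.        ] handle [0.45803655 0.32840482 0.1325    ]
top stand0 [0.4513326  0.31885697 0.        ] handle [0.44935554 0.31892118 0.1325    ]
2.975 [0.45985053 0.32271087 0.25344649] [ 3.14090523e+00 -5.45163798e-04  7.83212577e-01]
```

View pics/b.png

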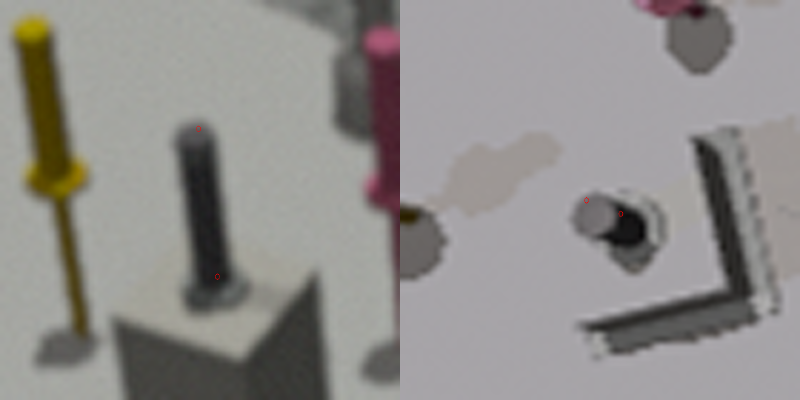

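Run:
```python
from h import *
cs=pickle.load(open("c1.pkl","rb"))
for n,L in(("scene",[((195,135),.17),((210,284),.095)]),("top",[((195,218),.17),((228,230),.0985)])):
    c=cs[n];u=proj(c,[.4585,.3245,.1325]).astype(int)
    for p,z in L:print(n,z,np.round(atz(c,(u[0]-35+p[0]*70/400-.5,u[1]-35+p[1]*70/400-.5),z),4))
```

```text
scene 0.17 [0.455  0.3228 0.17  ]
scene 0.095 [0.4535 0.3235 0.095 ]
top 0.17 [0.4524 0.3214 0.17  ]
top 0.0985 [0.4522 0.3213 0.0985]
```

Request:
{"api": "drive_tool", "payload": {"force": 60, "rows": [{"claw": 100, "xyz": [-0.65, -0.05, 0], "turn": 0}, {"claw": 100, "xyz": [0, 0, -2.9], "turn": 0}, {"claw": 100, "xyz": [0, 0, -2.9], "turn": 0}, {"claw": 100, "xyz": [0, 0, -2.9], "turn": 0}, {"claw": 100, "xyz": [0, 0, -2.7], "turn": 0}, {"claw": 100, "xyz": [0, 0, 0], "turn": 0}]}}

```text
time_s: 3.72
tcp_pos: [0.4481, 0.3236, 0.1369]
tool_rot: [-3.14, 0.006, 0.789]
force: [0.4, -0.1, 1.6]
grip_width: 0.085
```

Run:
```python
from h import *
o=get_obs();print(o["time_s"],o["tcp_pos"],o["tool_rot"],o["force"])
A=[]
for n in("scene","top"):
    c=camera(n);u=proj(c,[.4535,.322,.1325]).astype(int)
    A.append(cv2.resize(c["img"][u[1]-40:u[1]+40,u[0]-40:u[0]+40,::-1],(400,400),interpolation=2))
cv2.imwrite("pics/d.png",np.hstack(A))
```

```text
3.725 [0.44809839 0.32360939 0.13689148] [-3.13964057  0.00619734  0.78908236] [ 0.42231851 -0.13280933  1.59117939]
```

View pics/d.png

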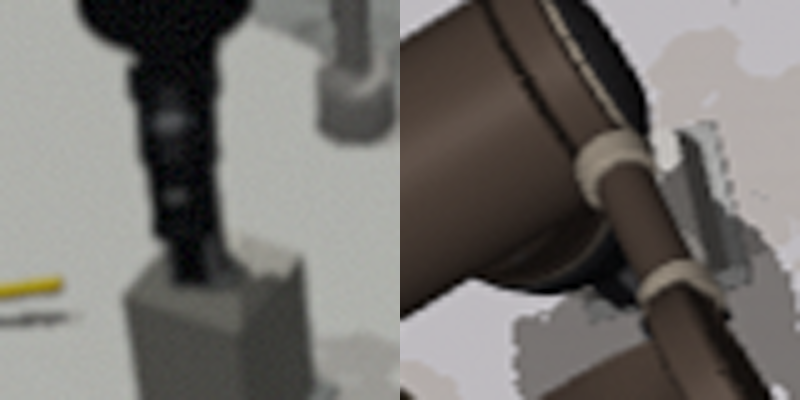

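Run:
```python
from h import *
o=get_obs();print(o["time_s"],o["tcp_pos"],o["tool_rot"],o["force"])
c=camera("scene");cv2.imwrite("pics/e.png",cv2.resize(c["img"][100:340,120:440,::-1],(800,600)))
```

```text
3.825 [0.45085211 0.32478458 0.13981672] [-3.14140424e+00 -2.39982381e-04  7.88575629e-01] [0.2400313  0.01650265 0.32155433]
```

View pics/e.png

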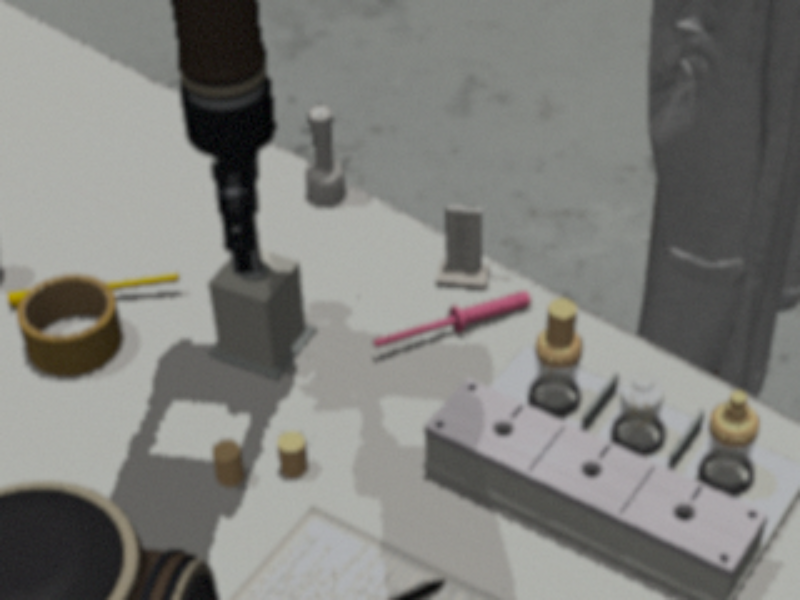

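The yellow and pink look-alikes have toppled. The gripper is around the grey pin in its stand (crop ~240,250), and the bystanders look untouched. I make a small correction and close.

Request:
{"api": "drive_tool", "payload": {"force": 60, "rows": [{"claw": 100, "xyz": [0.2, -0.2, 0], "turn": 0}, {"claw": 100, "xyz": [0, 0, 0], "turn": 0}, {"claw": 0, "xyz": [0, 0, 0], "turn": 0}, {"claw": 0, "xyz": [0, 0, 0], "turn": 0}, {"claw": 0, "xyz": [0, 0, 0], "turn": 0}, {"claw": 0, "xyz": [0, 0, 0], "turn": 0}, {"claw": 0, "xyz": [0, 0, 0], "turn": 0}, {"claw": 0, "xyz": [0, 0, 0], "turn": 0}]}}

```text
time_s: 4.88
tcp_pos: [0.4536, 0.322, 0.1393]
tool_rot: [3.142, -0.0, 0.787]
force: [-0.1, 1.4, 0.5]
grip_width: 0.0142
```

Request:
{"api": "drive_tool", "payload": {"rows": [{"claw": 0, "xyz": [0, 0, 1], "turn": 0}, {"claw": 0, "xyz": [0, 0, 2], "turn": 0}, {"claw": 0, "xyz": [0, 0, 2.5], "turn": 0}, {"claw": 0, "xyz": [0, 0, 2.5], "turn": 0}, {"claw": 0, "xyz": [0, 0, 2.5], "turn": 0}, {"claw": 0, "xyz": [0, 0, 2.5], "turn": 0}, {"claw": 0, "xyz": [0, 0, 2], "turn": 0}, {"claw": 0, "xyz": [0, 0, 0], "turn": 0}]}}

```text
time_s: 5.88
tcp_pos: [0.4545, 0.3225, 0.2918]
tool_rot: [3.14, -0.005, 0.787]
force: [-0.3, -0.1, -0.8]
grip_width: 0.0148
```

Run:
```python
from h import *
A=[]
for n in("scene","top"):
    c=camera(n);o=get_obs();P=np.array(o["tcp_pos"])-[0,0,.07];u=proj(c,P).astype(int)
    a=cv2.resize(c["img"][u[1]-50:u[1]+50,u[0]-40:u[0]+40,::-1],(400,500),interpolation=2)
    A.append(a)
print(o["time_s"],o["tcp_pos"],o["force"])
cv2.imwrite("pics/f.png",np.hstack(A))
```

```text
5.975 [0.45315111 0.32166237 0.28898077] [-0.06166137 -0.21296504 -1.10133009]
```

View pics/f.png

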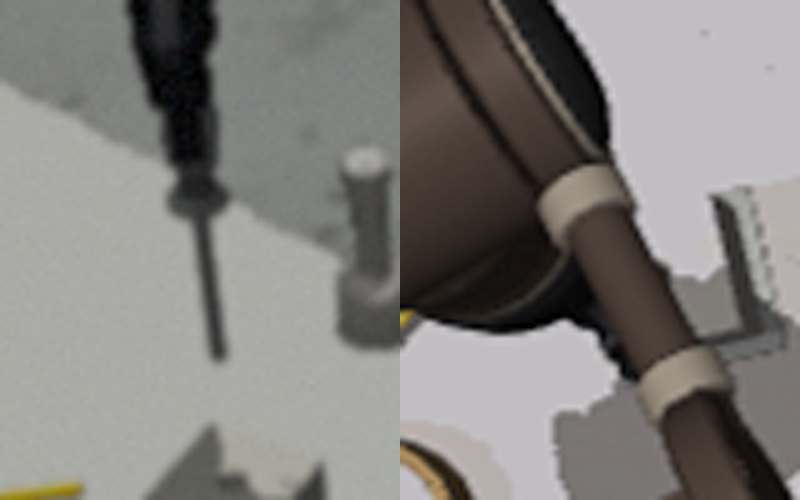

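The pin is out of the stand, with its rod hanging near vertical (tip at crop ~219,357). Next I carry it over hole 2.

Request:
{"api": "drive_tool", "payload": {"rows": [{"claw": 0, "xyz": [0.1, -1.6, 0], "turn": 0}, {"claw": 0, "xyz": [0.24, -3.0, 0], "turn": 0}, {"claw": 0, "xyz": [0.25, -3.8, 0], "turn": 0}, {"claw": 0, "xyz": [0.25, -4.0, 0], "turn": 0}, {"claw": 0, "xyz": [0.25, -4.0, 0], "turn": 0}, {"claw": 0, "xyz": [0.25, -4.0, 0], "turn": 0}, {"claw": 0, "xyz": [0.25, -4.0, 0], "turn": 0}, {"claw": 0, "xyz": [0.25, -4.0, 0], "turn": 0}, {"claw": 0, "xyz": [0.25, -4.0, 0], "turn": 0}, {"claw": 0, "xyz": [0.2, -2.5, 0], "turn": 0}, {"claw": 0, "xyz": [0.11, -1.3, 0], "turn": 0}, {"claw": 0, "xyz": [0, 0, 0], "turn": 0}]}}

```text
time_s: 7.48
tcp_pos: [0.4769, -0.0407, 0.2886]
tool_rot: [-3.14, 0.001, 0.785]
force: [-0.0, 0.1, -0.1]
grip_width: 0.0144
```

Request:
{"api": "drive_tool", "payload": {"rows": [{"claw": 0, "xyz": [0, 0, -2], "turn": 0}, {"claw": 0, "xyz": [0, 0, -3], "turn": 0}, {"claw": 0, "xyz": [0, 0, -1.5], "turn": 0}, {"claw": 0, "xyz": [0, 0, 0], "turn": 0}, {"claw": 0, "xyz": [0, 0, 0], "turn": 0}]}}

```text
time_s: 8.1
tcp_pos: [0.4783, -0.0399, 0.2252]
tool_rot: [3.14, -0.001, 0.788]
force: [0.7, 0.1, -1.0]
grip_width: 0.0147
```

```bash
cat > look.py <<'E'
from h import *
import sys
A=[];cs={}
for n in("scene","top"):
    c=camera(n);cs[n]=c;o=get_obs();P=np.array([.477,-.0399,.08]);u=proj(c,P).astype(int)
    print(n,u,"tip",[(np.round(r["point"],1).tolist(),round(r["score"],2)) for r in place_of(c,"pin_tip")][:4])
    a=cv2.resize(c["img"][u[1]-40:u[1]+40,u[0]-32:u[0]+32,::-1],(400,500),interpolation=2)
    A.append(a)
print(o["time_s"],o["tcp_pos"],o["tool_rot"],o["force"],o["grip_width"])
pickle.dump(cs,open("c2.pkl","wb"))
cv2.imwrite("pics/%s.png"%sys.argv[1],np.hstack(A))
E
python3 look.py g
```

```text
scene [356 281] tip [([354.8, 278.4], 0.55), ([267.9, 235.2], 0.54)]
top [405 234] tip [([283.5, 226.4], 0.87), ([195.4, 247.3], 0.6), ([443.6, 228.1], 0.53)]
8.25 [ 0.47838187 -0.040197    0.22547444] [ 3.13971092e+00 -1.35761193e-03  7.87131743e-01] [ 0.28971621 -0.26984991 -0.55390888] 0.014398374956291139
```

View pics/g.png

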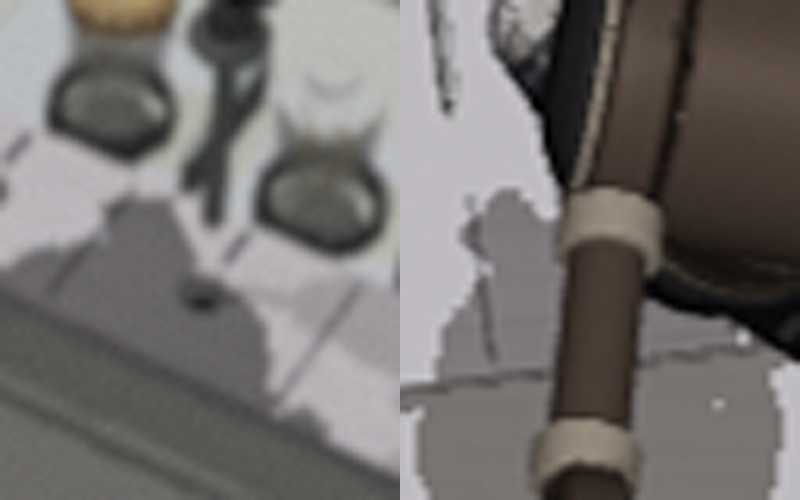

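```bash
python3 - <<'E'
from h import *
c=pickle.load(open("c2.pkl","rb"))["scene"]
a=cv2.resize(c["img"][250:300,330:380,::-1],(600,600),interpolation=2)
cv2.imwrite("pics/i.png",a)
for P in([.4784,-.0402,.0912],[.4784,-.0402,.1762],[.477,-.0399,.06]):print(proj(c,P),(proj(c,P)+.5-[330,250])*12)
print(atz(c,(357.6,276.),.0912))
E
python3 -c "
import cv2;a=cv2.imread('pics/e.png')"
```

```text
[357.44984963 277.3066715 ] [335.39819554 333.68005796]
[360.19497563 247.7681553 ] [368.33970757 -20.78213644]
[355.99446049 287.76964303] [317.93352583 459.23571635]
[ 0.4814998  -0.03836469  0.0912    ]
```

View pics/i.png

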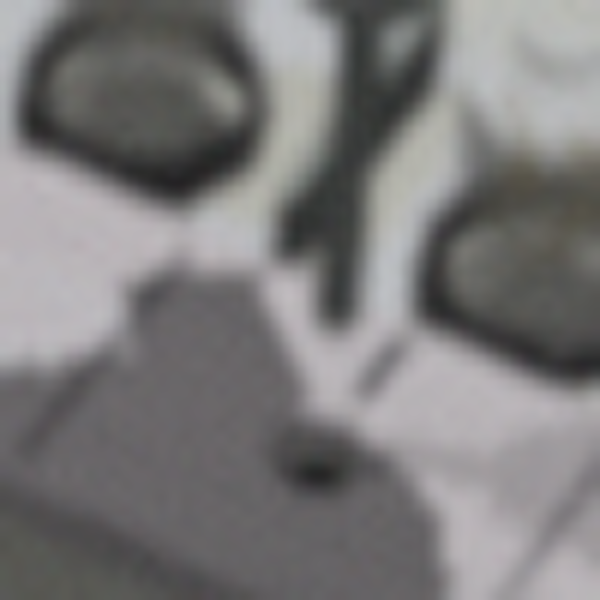

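The tip (crop 336,318) lines up laterally with the hole (315,458), allowing for its height. I go down to just above the plate and check again.

Request:
{"api": "drive_tool", "payload": {"rows": [{"claw": 0, "xyz": [-0.25, 0, -0.8], "turn": 0}, {"claw": 0, "xyz": [0, 0, -0.9], "turn": 0}, {"claw": 0, "xyz": [0, 0, -0.6], "turn": 0}, {"claw": 0, "xyz": [0, 0, 0], "turn": 0}, {"claw": 0, "xyz": [0, 0, 0], "turn": 0}, {"claw": 0, "xyz": [0, 0, 0], "turn": 0}]}}

```text
time_s: 9.05
tcp_pos: [0.4753, -0.0402, 0.2016]
tool_rot: [3.141, -0.0, 0.787]
force: [-0.4, 0.1, -0.3]
grip_width: 0.0144
```

```bash
python3 look.py j
python3 - <<'E'
from h import *
c=pickle.load(open("c2.pkl","rb"))["scene"]
a=cv2.resize(c["img"][250:300,330:380,::-1],(600,600),interpolation=2)
cv2.imwrite("pics/k.png",a)
o=get_obs();P=np.array(o["tcp_pos"])-[0,0,.1343]
print(P,(proj(c,P)+.5-[330,250])*12)
E
```

```text
scene [356 281] tip [([352.8, 283.3], 0.7), ([190.1, 213.3], 0.5)]
top [405 234] tip [([286.3, 226.5], 0.93), ([195.1, 248.6], 0.83)]
9.2 [ 0.47518325 -0.04013483  0.20152534] [ 3.14116347e+00 -2.89853016e-04  7.87045463e-01] [ 0.35224561 -0.13797992 -0.65057203] 0.014607275391376922
[ 0.47515162 -0.04016118  0.06718344] [315.42585074 438.67993684]
```

View pics/k.png

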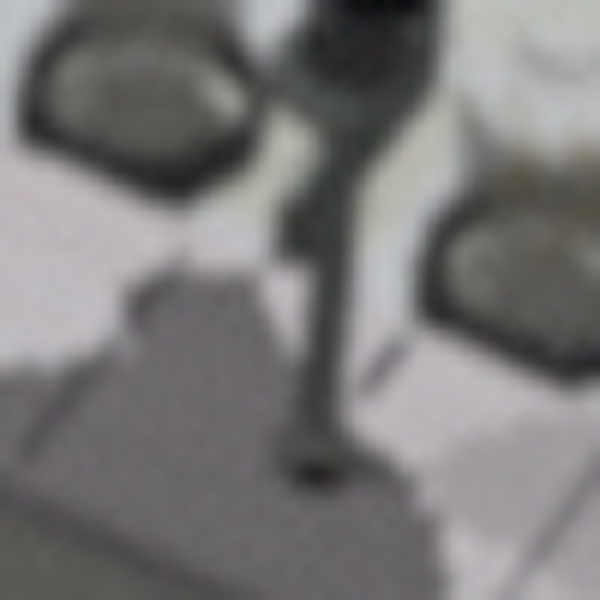

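The tip is right over the hole mouth (crop 316,440; hole 315,458). I insert the rod.

Request:
{"api": "drive_tool", "payload": {"rows": [{"claw": 0, "xyz": [0.1, 0, -0.3], "turn": 0}, {"claw": 0, "xyz": [0, 0, -0.5], "turn": 0}, {"claw": 0, "xyz": [0, 0, -0.5], "turn": 0}, {"claw": 0, "xyz": [0, 0, -0.2], "turn": 0}, {"claw": 0, "xyz": [0, 0, 0], "turn": 0}, {"claw": 0, "xyz": [0, 0, 0], "turn": 0}, {"claw": 0, "xyz": [0, 0, 0], "turn": 0}]}}

```text
time_s: 10.12
tcp_pos: [0.4762, -0.0401, 0.1865]
tool_rot: [3.141, -0.0, 0.787]
force: [1.2, -0.1, -0.3]
grip_width: 0.0145
```

```bash
python3 look.py l
python3 - <<'E'
from h import *
c=pickle.load(open("c2.pkl","rb"))["scene"]
cv2.imwrite("pics/m.png",cv2.resize(c["img"][250:300,330:380,::-1],(600,600),interpolation=2))
E
```

```text
scene [356 281] tip [([269.1, 238.2], 0.61), ([189.7, 211.4], 0.57), ([355.7, 288.6], 0.49)]
top [405 234] tip [([282.2, 226.5], 0.7)]
10.275 [ 0.47610478 -0.04012917  0.18642863] [ 3.14131218e+00 -2.05592065e-04  7.87012061e-01] [-0.08968674  0.49795194 -0.22216841] 0.014591663842042683
```

View pics/m.png

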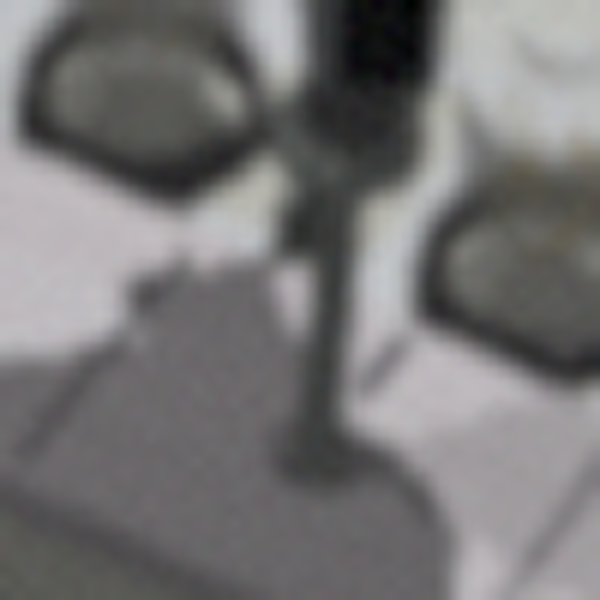

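The rod is inside the hole with no contact force. I press down.

Request:
{"api": "drive_tool", "payload": {"rows": [{"claw": 0, "xyz": [0, 0, -0.3], "turn": 0}, {"claw": 0, "xyz": [0, 0, -0.3], "turn": 0}, {"claw": 0, "xyz": [0, 0, -0.3], "turn": 0}, {"claw": 0, "xyz": [0, 0, 0], "turn": 0}, {"claw": 0, "xyz": [0, 0, 0], "turn": 0}, {"claw": 0, "xyz": [0, 0, 0], "turn": 0}]}}

```text
time_s: 11.08
tcp_pos: [0.4761, -0.0402, 0.1775]
tool_rot: [3.141, -0.0, 0.787]
force: [-1.2, -0.1, 2.5]
grip_width: 0.0148
```

Request:
{"api": "drive_tool", "payload": {"rows": [{"claw": 0, "xyz": [0, 0, -0.15], "turn": 0}, {"claw": 0, "xyz": [0, 0, -0.15], "turn": 0}, {"claw": 0, "xyz": [0, 0, 0], "turn": 0}, {"claw": 0, "xyz": [0, 0, 0], "turn": 0}, {"claw": 0, "xyz": [0, 0, 0], "turn": 0}]}}

```text
time_s: 11.7
tcp_pos: [0.4761, -0.0402, 0.1744]
tool_rot: [3.141, -0.0, 0.787]
force: [-0.0, -0.5, 3.1]
grip_width: 0.0146
```

Request:
{"api": "drive_tool", "payload": {"rows": [{"claw": 0, "xyz": [0, 0, -0.1], "turn": 0}, {"claw": 0, "xyz": [0, 0, -0.1], "turn": 0}, {"claw": 0, "xyz": [0, 0, 0], "turn": 0}, {"claw": 0, "xyz": [0, 0, 0], "turn": 0}, {"claw": 0, "xyz": [0, 0, 0], "turn": 0}]}}

```text
time_s: 12.32
tcp_pos: [0.4767, -0.0403, 0.1738]
tool_rot: [3.141, -0.001, 0.787]
force: [-2.1, -0.4, 10.2]
grip_width: 0.0144
```

Request:
{"api": "drive_tool", "payload": {"rows": [{"claw": 0, "xyz": [0, 0, -0.1], "turn": 0}, {"claw": 0, "xyz": [0, 0, 0], "turn": 0}, {"claw": 0, "xyz": [0, 0, 0], "turn": 0}, {"claw": 0, "xyz": [0, 0, 0], "turn": 0}]}}

```text
time_s: 12.82
tcp_pos: [0.477, -0.0404, 0.1736]
tool_rot: [3.14, -0.001, 0.787]
force: [-3.0, 0.4, 14.5]
grip_width: 0.0147
```

The force rises steeply with the computed tip at about 0.040 m, which is where the hard stop should be. I make a last check before handing in.

```bash
python3 look.py n
python3 - <<'E'
from h import *
F=[]
for i in range(3):
    c=camera("scene");o=get_obs();F.append(o["force"])
print(np.round(F,1),o["tcp_pos"],o["time_s"])
cv2.imwrite("pics/o.png",cv2.resize(c["img"][140:340,180:447,::-1],(800,600),interpolation=2))
E
```

```text
scene [356 281] tip [([191.5, 210.2], 0.7), ([352.9, 296.3], 0.43)]
top [405 234] tip [([283.3, 227.4], 0.75), ([194.5, 246.6], 0.57)]
12.975 [ 0.47704222 -0.0404293   0.17360401] [ 3.13998939e+00 -7.31102958e-04  7.87148917e-01] [-3.48503575e+00  2.11156477e-03  1.43777518e+01] 0.014522826401989928
[[-2.8 -0.2 15.4]
 [-3.2  0.2 14.6]
 [-2.7  0.1 14.5]] [ 0.47703412 -0.04041879  0.17360657] 13.175
```

View pics/o.png

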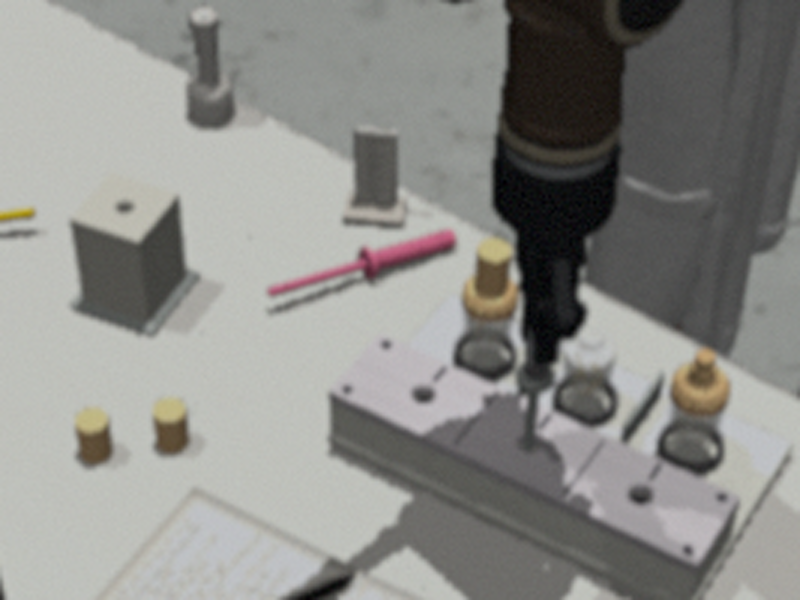

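The picture shows the rod in the middle hole (~530,440), with the bottles and bystanders in place. The push is steady at 14.5 N.

```bash
python3 -c "
from bench import *
print(finish_job())"
```

```text
the job is handed in; nothing more can be done
None
```

I drew the grey reset pin out of its stand and put its rod through the middle hole, in front of the open bottle. I then pressed that button to its stop and handed the job in at about 13.2 s, still gripping the pin.

**Last checks**
- The push was steady at about 14.5 N, and it only rose steeply once the computed tip height was about 0.040 m, where the hard stop should be.
- The tool stood within 1 mm of the measured hole centre and the gripper was upright.
- The fingers were closed on the handle at 14.5 mm, a little under its nominal 16 mm.
- In the last picture the bottles and bystanders look unmoved, judged by eye only. I did not measure their positions again.

**What disagreed or went wrong**
- **Look-alike pins:** the pink and yellow pins, which were standing free, toppled in the first few seconds. I did not see why; they stayed on the table and touched nothing that I could see.
- **Pin position:** the first network estimates of the pin were 5–6 mm off in x. I corrected them from the enlarged pictures before gripping.
- **Tip detection:** the network's tip detections were unreliable near the end. I relied on the arm pose, the force and the pictures instead.

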